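# Open the screw jar and hold a load-cell bar against the sprung stop

### The arm

A 7-joint arm with a two-finger parallel gripper is mounted at the origin on the work surface. World frame = base frame: x ahead of the robot, y to its left, z up, the work surface at z = 0. Lengths are in m, angles in degrees, forces in N, time in s.
With the tool pointing down it reaches from about 0.35 to 0.9 m from the base axis. Payload 8.1 kg.
Tool frame: the origin (TCP) lies on the centre line of the jaws, within the pads' length; the fingertips stand robot.finger_overhang ahead of it and the grasp point (between the pads) lies 11 mm behind it (robot.finger_overhang is the distance from the TCP to the fingertips, in m); z points along the fingers, y is the line along which they close (so a half turn about z gives the same grasp; the last joint's range is limited). The gripper opens to 85 mm and grips with 20 to 120 N. Pads are 22 mm wide; open, the fingers measure 114 mm over their backs; the gripper's body (76 mm by 85 mm) begins 54 mm behind the grasp point. The pads swing forward as they close: fully open they stand 13 mm farther back than shut.
Start: joints at [-76.696, 24.895, 1.432, 90.138, -0.665, 64.973, -4.303], TCP at [0.205, 0.59, 0.239] pointing down, gripper open.
Joint ranges: [-149.89, 149.89], [-25.12, 119.58], [-72.63, 75.52], [4.76, 147.25], [-75.54, 255.54], [6.69, 114.76], [-157.13, 157.13]. Speed limits (degrees/s): [127.2, 127.2, 172.46, 172.46, 180, 180, 180].

### API

Orientations are given as a 3x3 rotation matrix whose columns are the frame's x, y, z axes.
In Python, from bench import robot gives the robot as it stands. The module is installed in compiled form; this text tells all that it offers.
- The arm moves only by the tool step_arm, never from a script. Its argument "commands" is a list of rows, each a list of 7 numbers: the shift along the tool's x, y, z in mm, then the turn, a rotation vector about the tool's x, y, z in degrees, then the finger opening in mm, from 0 to 85.4. In form: [[dx, dy, dz, wx, wy, wz, gripper], ...]. A call has 1 to 10 rows; each row shifts and turns the commanded pose from where the row before left it, along the tool's axes as they then stand; what a row does not reach is not made up. A row lasts 1/8 s, in which the tool goes at most 62.5 mm and 10.7 degrees, less where a joint would pass 70% of its speed; a pose out of reach is approached as far as the arm can. A call is refused whole if a number of a shift passes 62.5 or a number of a turn 10.7, either way. A call with a gripper value outside its range is refused whole. The fingers move at their own pace and stop on an object; "grip_force" is the grip in N (left out, the last holds). Time passes only in rows, so rows that do not move let the fingers close. It gives the time, the measured TCP pose, the force, the opening and the grip force at its end, in the units of the state.
- robot.get_state(): the state, without advancing time (a new reading comes with each control period).
- robot.grab_frame(name): name is "scene" or "top" or "wrist"; returns (picture, depth): 384x512x3 uint8, red, green, blue; 384x512 float32, m along the optical axis (not along the pixel's ray), 0 where there is no reading.
- robot.camera_model(name): a dict with "intrinsics" (3x3 intrinsics, pixels), "R" (3x3) and "t" (3): a world point X has camera coordinates R X + t. Camera axes: x right, y down, z forward; pixel columns grow to the right and rows downward; lengths in m; the calibration is good to about 2 mm. A picture is of the moment at which its call begins: read the wrist's pose just before it. camera_model takes no time and is no camera call; for the wrist camera it gives the pose at the moment of the call.
- robot.hand_in(): hands the job in; it is judged then, once.
The state is a dict: "clock": time; "joint_positions": joint angles; "dq": joint speeds; "joint_torque": joint torques, N m; "tool_pos": TCP position; "tool_rot": TCP orientation; "wrist_force": force on the tool from outside, world axes, zero at the start; "torque": the same for the moment, N m; "opening": opening from 0.0 (shut) to 1.0 (fully open); "grip_force": force on a finger pad.
Only numpy, scipy, OpenCV 4.12 (cv2) and the standard library are available. Lean on these libraries where they do the work, as an engineer would, in place of code of your own. Each camera call takes 0.05 s, during which the arm holds its last target. There are 200 camera calls.

### The job

I am about to screw the longer load-cell bar to the white plastic scale base. First turn the lid of the screw jar counterclockwise until it reaches its stop, so that I can take screws out; then lay the long bar flat on the base, same way up as now, centred between the two black lines with one end square against the sprung stop, and gently push the stop in to about the middle of its travel (12 of its 24 mm, about 10 N). Keep pressing steadily and finish while still holding it there, without letting go; never drive the stop fully in, and leave the other things on the desk alone.

Things in the scene. Friction and masses are not known exactly. Their poses are not given: they have to be found in the camera images.
- bar_long: The long load-cell bar: bare aluminium block 130 x 22 x 30 mm (its x, y, z), 0.15 to 0.3 kg, two big dark round holes side by side in its long sides and two screw holes near each end of its top. Lies on the desk; origin at the centre of its underside, x along its length, z up. Both ends are alike: either may meet the stop.
- bar_short: The short load-cell bar, of the same section (22 wide, 30 high) but only 80 mm long; not for this job, leave it. Origin at the centre of its underside. The long bar, the short bar and the jar swap places from run to run.
- seat (a point): Point on the top face of the white plastic scale base (9 mm thick, 240 x 120 mm, fixed to the desk), midway between the two black lines (24 mm apart), right below the face of the sprung stop when the stop is fully out. x points along the lines towards the stop, which is the way to push (roughly away from the robot); z up. The base plate reaches from 185 mm before this point to 55 mm past it.
- stop_face (a point): Centre of the front face of the sprung stop, an aluminium plate 70 wide (along the seat's y), 34 high and 12 mm thick, standing from 2 to 36 mm above the base plate in front of a 38 mm high dark steel block. Its face looks along the seat's -x and moves with the stop; the point lies 19 mm above the base plate. Bar lying flat: the end face meets this plate.
- stop: The moving plate of the sprung stop itself; origin at the middle of its front face's lower edge, axes as the seat's.
- stop_travel (a joint): How far the sprung stop is pushed in, m: 0 fully out, 0.024 fully in, where it hits the end. Its spring pushes back with 4 N at 0 plus 0.5 N per mm: 10 N at 0.012.
- lid_top (a point): Centre of the top face of the screw jar's lid: a grey ribbed round lid, 48 mm across and 19 mm high, its top 72 mm above the desk, with a small look-only rib 3 mm high on top from the centre to the rim. The clear jar below is 60 mm wide (36 mm high, then a narrow neck up to the lid) on a black suction foot 84 mm wide and 10 mm high, fixed to the desk. Grip the lid by its rim from above.
- lid (a joint): Turn of the jar lid, rad: 0 fully tight, grows counterclockwise seen from above, end stop at 1.5 (open). Starts between 0 and 0.25, does not rise or come off; turning takes about 0.08 N m and it stays where it is left.
- tape: Roll of grey tape lying flat, 66 mm across, 24 high; leave alone. Origin: centre of its underside.
- cutter: Black craft cutter with a white end, 175 mm long, 14 high; leave alone. Origin on its underside.
- screwdriver: Screwdriver with black handle, 190 mm long; leave alone. Origin on its underside.
- meter: Blue multimeter lying on its back, 130 x 70 x 30 mm; leave alone. Origin: centre of its underside.
- board: Small blue circuit board, 68 x 53 mm; leave alone. Origin: centre of its underside.
- glue: Small white glue bottle, 36 mm across, 90 high; leave alone. Origin: centre of its underside.
Not all that is in view belongs to the job. Leave any orange or purple look-alike of the bar_long alone.

How it is judged (in metres and radians):
On the way, in this order (a step that is already met when the one before it is completed fails the run):
1. the jar lid is turned counterclockwise to near its open stop (value of joint lid above 1.15 rad), for 0.2 s.
2. the long bar, flat and centred on the base, is pressed against the sprung stop with 6.5 to 13.5 N for a second and a half (contact force between bar_long and stop between 6.5 and 13.5 N and value of joint stop_travel between 0.004 and 0.02 m and y of bar_long in the frame of seat between -0.007 and 0.007 m and z of bar_long in the frame of seat between -0.003 and 0.003 m and angle between the x axis of bar_long and the x axis of seat, either way round below 0.08 rad and angle between bar_long's own z axis and vertical below 0.05 rad and contact force between the fingers and bar_long above 3 N and linear speed of bar_long below 0.01 m/s), for 1.5 s.
At the end, for the whole second after the job is handed in: Through the last second: lid beyond 1.15 rad; gripper still holding the long bar at rest, pressing the stop with 6.5 to 13.5 N, stop 4 to 20 mm in; bar within 7 mm of the centre line, on the base plate within 3 mm, parallel to the lines within 0.08 rad, level within 0.05 rad (all of step 2 and value of joint lid above 1.15 rad); the arm keeps its last pose, push and grip.
It fails at once if the sprung stop is driven fully in (value of joint stop_travel above 0.023 m).
It fails at once if the bar is rammed against the stop (contact force between bar_long and stop above 24 N).
It fails at once if another thing on the desk is pushed away or lifted (distance of any of bar_short, tape, cutter, screwdriver, meter, board, glue from where it was at the start of the episode above 0.025 m).
It also fails if it takes over 64 s, if anything falls off the work surface, if the arm or the gripper's body presses on something with over 40 N, if the wrist force passes 120 N, or if a joint passes its speed limit or range.

## Working session

There is one attempt and no reset: what is moved stays moved. The work goes in short steps, Python scripts to look and compute and a tool call to move; the robot and the scene stay as the last step left them, time stands still between calls to the robot, and variables do not carry over. Pictures are saved under pics/ and viewed, at most 10 in all, crops included, and the job is handed in when it is done.

Besides the shell and the picture viewer there is one more tool, called after "Call:" in YAML: its name, and indented under it one key for each argument. step_arm: Moves the arm, as the interface text tells. Its arguments: {"type":"object","properties":{"commands":{"type":"array","items":{"type":"array","items":{"type":"number"}}},"grip_force":{"type":"number"}},"required":["commands"]}

```bash
mkdir -p pics
python3 - <<'E'
from bench import robot
import cv2,numpy as np
s=robot.get_state();print(s, robot.finger_overhang)
ims=[]
for n in("scene","top"):
    p,d=robot.grab_frame(n);m=robot.camera_model(n)
    np.savez(f"{n}0.npz",p=p,d=d,K=m["intrinsics"],R=m["R"],t=m["t"])
    print(n,m, (d>0).mean())
    cv2.imwrite(f"pics/{n}0.png",cv2.resize(p[:,:,::-1],(800,600),interpolation=cv2.INTER_CUBIC))
E
```

```text
{'clock': 0.0, 'joint_positions': array([-76.6947903 ,  24.93683   ,   1.43195411,  90.19088643,
        -0.66424931,  64.97350262,  -4.30362504]), 'dq': array([-0.04080794, -0.02155426, -0.02400397, -0.07947443, -0.00577871,
        0.02475789,  0.04601954]), 'joint_torque': array([-1.08381948e-03, -6.70445895e+01,  1.02495521e+00, -3.16223574e+01,
        1.57304085e-02,  1.21277547e-02,  3.80123743e-05]), 'tool_pos': array([0.20527331, 0.58978834, 0.23851004]), 'tool_rot': array([[-9.44437626e-01,  3.28690474e-01, -3.78322777e-04],
       [ 3.28690652e-01,  9.44436323e-01, -1.57691289e-03],
       [-1.61014470e-04, -1.61364702e-03, -9.99998685e-01]]), 'wrist_force': array([0.30225709, 0.16471594, 0.52130856]), 'torque': array([-0.01969731,  0.01484482, -0.02087823]), 'grip_force': 0.0, 'opening': 1.0036185586596345} 0.008
scene {'intrinsics': array([[389.41493393,   0.        , 260.00411229],
       [  0.        , 389.41493393, 194.3849883 ],
       [  0.        ,   0.        ,   1.        ]]), 'R': array([[-0.04395804,  0.99902929,  0.00285658],
       [ 0.72992447,  0.03406925, -0.68267822],
       [-0.68211286, -0.02792411, -0.73071355]]), 't': array([ 0.00424672, -0.35805267,  1.35716588])} 0.9959055582682291
top {'intrinsics': array([[402.53487505,   0.        , 252.7449645 ],
       [  0.        , 402.53487505, 191.95655361],
       [  0.        ,   0.        ,   1.        ]]), 'R': array([[ 0.02024001, -0.99970157,  0.01367866],
       [-0.98509178, -0.02227823, -0.17058097],
       [ 0.1708348 , -0.01002217, -0.98524871]]), 't': array([0.00440067, 0.54393116, 0.92841352])} 0.9959055582682291
```

View pics/top0.png

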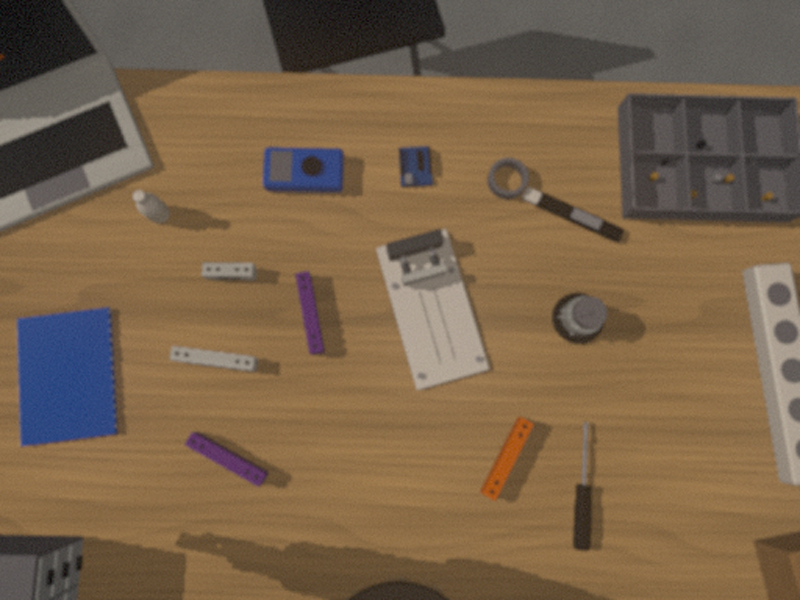

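View pics/scene0.png

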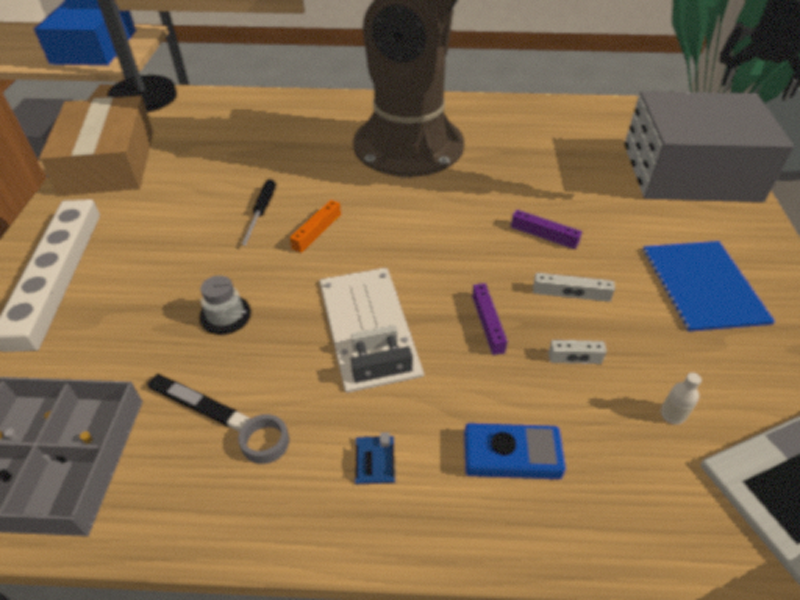

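Top view candidates (800x600 px): the bare aluminium long bar is at (212,358) and the short one at (228,270). The purple look-alikes are at (310,313) and (227,460), and the orange one is at (508,458). I choose (212,358). The jar is at (580,317), the base at (432,310), and the stop, with its dark block, at (420,255).

```bash
cat > h.py <<'E'
import numpy as np,cv2
def load(n):
    z=np.load(n+".npz");return z["p"],z["d"],z["K"],z["R"],z["t"]
def grab(robot,n,save):
    m=robot.camera_model(n);p,d=robot.grab_frame(n)
    np.savez(save+".npz",p=p,d=d,K=m["intrinsics"],R=m["R"],t=m["t"]);return p,d,m["intrinsics"],m["R"],m["t"]
def cloud(d,K,R,t):
    v,u=np.indices(d.shape);c=np.stack([(u-K[0,2])/K[0,0]*d,(v-K[1,2])/K[1,1]*d,d],-1)
    return (c-t)@R
def onplane(uv,z,K,R,t):
    uv=np.atleast_2d(uv).astype(float);r=np.c_[(uv[:,0]-K[0,2])/K[0,0],(uv[:,1]-K[1,2])/K[1,1],np.ones(len(uv))]@R
    o=-R.T@t;return o+r*((z-o[2])/r[:,2])[:,None]
def proj(X,K,R,t):
    c=np.atleast_2d(X)@R.T+t;return c[:,:2]/c[:,2:]*[K[0,0],K[1,1]]+[K[0,2],K[1,2]]
def rect(xy):
    (c,(w,h),a)=cv2.minAreaRect(np.float32(xy)*1000)
    if w<h:w,h,a=h,w,a+90
    return np.round(c,1),round(w,1),round(h,1),round(a,1)
E
python3 - <<'E'
from h import *
for n in("top0","scene0"):
    p,d,K,R,t=load(n);W=cloud(d,K,R,t);hsv=cv2.cvtColor(p,cv2.COLOR_RGB2HSV)
    if n=="top0": rois=dict(long=(100,165,340,385),short=(0,0,0,0))
    for name,(x0,x1,y0,y1),zlo,zhi,smax in (("long",(.30,.44,.24,.47),.022,.04,70),("short",(.45,.55,.24,.42),.022,.04,70),("lid",(.36,.54,-.32,-.12),.064,.082,255),("plate",(.25,.60,-.15,.08),.003,.016,60),("block",(.45,.6,-.1,.1),.04,.056,255)):
        m=(W[...,0]>x0)&(W[...,0]<x1)&(W[...,1]>y0)&(W[...,1]<y1)&(W[...,2]>zlo)&(W[...,2]<zhi)&(hsv[...,1]<smax)&(d>0)
        q=W[m]
        if len(q)>10: print(n,name,len(q),rect(q[:,:2]),q.mean(0).round(4),np.median(q[:,2]).round(4))
E
```

```text
top0 long 39 (array([391.2, 303.3]), 147.8, 48.5, 144.1) [0.4292 0.2687 0.0299] 0.03
top0 short 237 (array([457.9, 301.3]), 120.7, 15.4, 89.9) [0.4562 0.3124 0.0308] 0.0307
top0 lid 265 (array([ 522.2, -278.4]), 48.0, 33.6, 91.1) [ 0.5239 -0.2773  0.0726] 0.0727
top0 plate 3279 (array([521. , -49.5]), 199.2, 121.6, 17.0) [ 0.508  -0.0505  0.0097] 0.0097
top0 block 140 (array([588.4, -27.8]), 70.0, 17.6, 99.7) [ 0.5887 -0.0253  0.0456] 0.0457
scene0 long 21 (array([437.1, 268. ]), 55.1, 5.3, 88.4) [0.4376 0.2571 0.0284] 0.0285
scene0 short 236 (array([460.1, 301. ]), 120.1, 20.0, 90.1) [0.4585 0.3075 0.0278] 0.0283
scene0 lid 162 (array([ 522.8, -277.6]), 46.6, 33.0, 89.5) [ 0.5261 -0.2769  0.0709] 0.0708
scene0 plate 1928 (array([521.8, -49.4]), 196.8, 117.5, 17.2) [ 0.5075 -0.0539  0.0079] 0.0079
scene0 block 117 (array([590.4, -26.8]), 70.0, 14.8, 105.6) [ 0.5896 -0.023   0.0436] 0.0436
```

Run:
```python
from h import *
for n in("top0","scene0"):
    p,d,K,R,t=load(n);W=cloud(d,K,R,t);hsv=cv2.cvtColor(p,cv2.COLOR_RGB2HSV)
    for name,(x0,x1,y0,y1),zlo,zhi,smax in (("long",(.40,.54,.22,.42),.022,.04,90),("short",(.56,.65,.2,.42),.022,.04,90),("lid",(.44,.64,-.38,-.2),.064,.082,255),("plate",(.35,.75,-.2,.1),.003,.016,60),("block",(.5,.75,-.15,.12),.04,.056,255)):
        m=(W[...,0]>x0)&(W[...,0]<x1)&(W[...,1]>y0)&(W[...,1]<y1)&(W[...,2]>zlo)&(W[...,2]<zhi)&(hsv[...,1]<smax)&(d>0)
        q=W[m]
        if len(q)>10: print(n,name,len(q),rect(q[:,:2]),q.mean(0).round(4),np.median(q[:,2]).round(4))
```

```text
top0 long 500 (array([450.6, 298.4]), 131.2, 22.2, 83.9) [0.4505 0.2975 0.0305] 0.0305
top0 short 295 (array([590.7, 283.6]), 80.5, 21.6, 91.0) [0.5907 0.2829 0.0305] 0.0306
top0 lid 345 (array([ 529.5, -277.9]), 48.4, 47.6, 177.2) [ 0.5289 -0.2774  0.0726] 0.0727
top0 plate 3824 (array([590.8, -55.1]), 364.7, 218.5, 166.9) [ 0.526  -0.048   0.0098] 0.0097
top0 block 484 (array([616.7, -19.5]), 90.2, 69.0, 107.7) [ 0.6228 -0.017   0.0468] 0.0469
scene0 long 382 (array([451.6, 298.3]), 129.1, 25.5, 84.1) [0.4534 0.2982 0.0281] 0.0285
scene0 short 305 (array([593.3, 284. ]), 79.9, 25.1, 93.5) [0.5939 0.2834 0.0284] 0.0289
scene0 lid 256 (array([ 531. , -277.8]), 49.6, 46.6, 1.4) [ 0.5341 -0.2769  0.0704] 0.0707
scene0 plate 2469 (array([594.2, -55.6]), 362.6, 217.1, 166.9) [ 0.5395 -0.0522  0.0081] 0.0079
scene0 block 477 (array([617.5, -18.9]), 89.4, 70.9, 107.3) [ 0.6272 -0.0162  0.0449] 0.0452
```

Call:
step_arm:
  commands:
    - [-33,-40,0,0,0,0,85]
    - [-33,-40,0,0,0,0,85]
    - [-33,-40,0,0,0,0,85]
    - [-33,-40,0,0,0,0,85]
    - [-33,-40,0,0,0,0,85]
    - [-33,-40,0,0,0,0,85]
    - [-33,-40,0,0,0,0,85]
    - [-33,-40,0,0,0,0,85]
    - [-33,-40,0,0,0,0,85]

```text
clock: 1.23
tool_pos: [0.3678, 0.151, 0.2393]
tool_rot: [[-0.944, 0.329, 0.0], [0.329, 0.944, 0.0], [0.0, 0.0, -1.0]]
wrist_force: [1.4, -0.0, -0.2]
opening: 0.994
grip_force: 0.0
```

Call:
step_arm:
  commands:
    - [-33,-40,0,0,0,0,85]
    - [-33,-40,0,0,0,0,85]
    - [-33,-40,0,0,0,0,85]
    - [-33,-40,0,0,0,0,85]
    - [-33,-40,0,0,0,0,85]
    - [-33,-40,0,0,0,0,85]
    - [-33,-40,0,0,0,0,85]
    - [-33,-40,0,0,0,0,85]
    - [0,0,0,0,0,10,85]
    - [0,0,0,0,0,10,85]

```text
clock: 2.48
tool_pos: [0.5113, -0.2372, 0.2388]
tool_rot: [[-0.77, 0.638, -0.001], [0.638, 0.77, -0.0], [0.001, -0.001, -1.0]]
wrist_force: [0.1, 0.7, 0.3]
opening: 0.998
grip_force: 0.0
```

Call:
step_arm:
  commands:
    - [0,0,0,0,0,10,85]
    - [0,0,0,0,0,10,85]
    - [0,0,0,0,0,10,85]
    - [0,0,0,0,0,10,85]
    - [0,0,0,0,0,10,85]
    - [0,0,0,0,0,10,85]
    - [0,0,0,0,0,10,85]
    - [0,0,0,0,0,10,85]
    - [0,0,0,0,0,10,85]
    - [0,0,0,0,0,10,85]

```text
clock: 3.72
tool_pos: [0.5116, -0.236, 0.239]
tool_rot: [[0.76, 0.649, -0.0], [0.649, -0.76, 0.0], [-0.0, -0.001, -1.0]]
wrist_force: [-0.1, -0.6, 0.5]
opening: 0.993
grip_force: 0.0
```

Run:
```python
from bench import robot
from h import *
p,d,K,R,t=grab(robot,"wrist","w1");s=robot.get_state()
print(s["clock"],s["joint_positions"].round(1),s["tool_pos"],s["tool_rot"].round(3).tolist(),"cam",-R.T@t,K[0])
print(proj([.530,-.278,.072],K,R,t))
cv2.imwrite("pics/w1.png",p[:,:,::-1])
```

```text
3.775 [-24.4  30.7  66.4 102.2 -30.3  67.7   1.3] [ 0.51174954 -0.23574263  0.23879494] [[0.765, 0.643, -0.001], [0.643, -0.765, 0.0], [-0.0, -0.001, -1.0]] cam [ 0.56334358 -0.19092812  0.3739768 ] [296.74718111   0.         257.66770747]
[[299.95922815 191.22316859]]
```

View pics/w1.png

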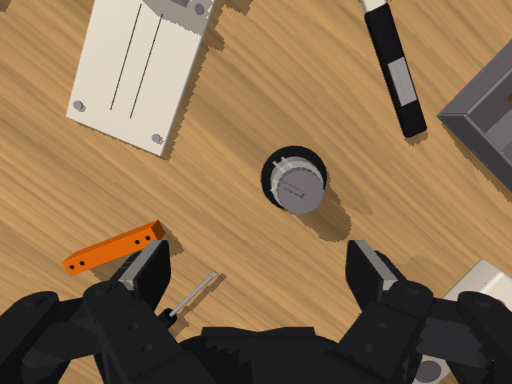

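The wrist view shows the grey lid at about (301,188), with its rib pointing up and left. Nothing stands near it.

Run:
```python
from h import *
p,d,K,R,t=load("w1");W=cloud(d,K,R,t)
m=(abs(W[...,0]-.53)<.06)&(abs(W[...,1]+.278)<.06)&(W[...,2]>.064)&(W[...,2]<.085)
q=W[m];print(len(q),cv2.minEnclosingCircle(np.float32(q[:,:2]*1000)),q.mean(0),np.median(q[:,2]))
v,u=np.where(m);print(u.mean(),v.mean())
Rt=np.array([[0.765, 0.643,0],[0.643,-0.765,0],[0,0,-1]])
c=cv2.minEnclosingCircle(np.float32(q[:,:2]*1000))[0]
print("tool mm",Rt.T@(np.array([c[0],c[1],58])-1000*np.array([ 0.51174954,-0.23574263,0.23879494])))
# rib direction: edges/dark line on top face
pm=p.copy();x=cv2.resize(p[130:250,240:370,::-1],(650,600),interpolation=cv2.INTER_CUBIC);cv2.imwrite("pics/lid.png",x)
```

```text
1635 ((529.406982421875, -278.9253845214844), 24.655515670776367) [ 0.53010856 -0.27763384  0.07235589] 0.07240158434518834
299.8220183486238 190.90703363914372
tool mm [-14.2585677   44.38854269 180.79494   ]
```

View pics/lid.png

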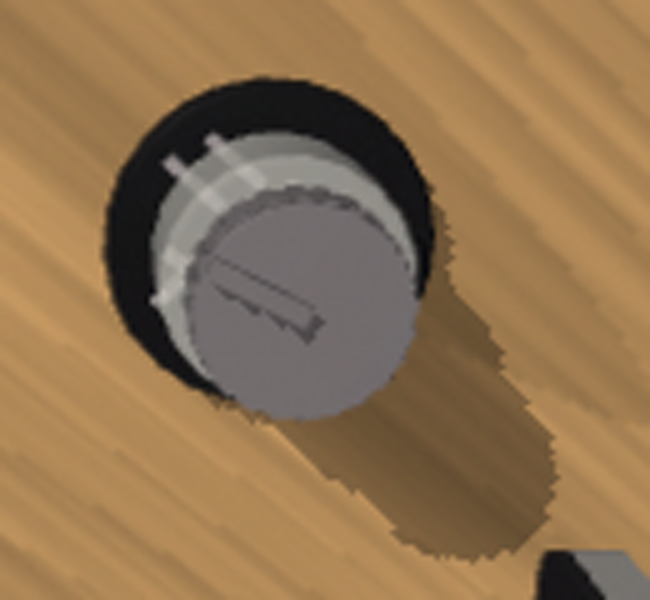

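The close crop confirms the lid: its rib runs from the centre, crop (315,325), to the rim, crop (205,265).

Call:
step_arm:
  commands:
    - [-5,15,30,0,0,0,85]
    - [-5,15,30,0,0,0,85]
    - [-3,14,30,0,0,0,85]
    - [0,0,30,0,0,0,85]
    - [0,0,20,0,0,0,85]
    - [0,0,16,0,0,0,85]
    - [0,0,14,0,0,0,85]
    - [0,0,12,0,0,0,85]
    - [0,0,0,0,0,0,85]
  grip_force: 40

```text
clock: 4.9
tool_pos: [0.5304, -0.2778, 0.0567]
tool_rot: [[0.757, 0.654, -0.001], [0.654, -0.757, 0.0], [-0.0, -0.001, -1.0]]
wrist_force: [0.3, -0.5, -0.1]
opening: 0.997
grip_force: 0.0
```

Call:
step_arm:
  commands:
    - [0,0,0,0,0,0,40]
    - [0,0,0,0,0,0,40]
    - [0,0,0,0,0,0,40]
    - [0,0,0,0,0,0,40]
    - [0,0,0,0,0,0,40]
    - [0,0,0,0,0,0,40]
  grip_force: 40

```text
clock: 5.65
tool_pos: [0.5312, -0.2786, 0.0582]
tool_rot: [[0.757, 0.654, 0.001], [0.654, -0.757, -0.001], [0.001, 0.001, -1.0]]
wrist_force: [-0.3, 0.4, 5.8]
opening: 0.55
grip_force: 40.6
```

Call:
step_arm:
  commands:
    - [0,0,0,0,0,-8,40]
    - [0,0,0,0,0,-8,40]
    - [0,0,0,0,0,-8,40]
    - [0,0,0,0,0,-8,40]
    - [0,0,0,0,0,-8,40]
    - [0,0,0,0,0,-8,40]
    - [0,0,0,0,0,-8,40]
    - [0,0,0,0,0,-8,40]
    - [0,0,0,0,0,-8,40]
    - [0,0,0,0,0,0,40]

```text
clock: 6.9
tool_pos: [0.5289, -0.278, 0.0581]
tool_rot: [[-0.388, 0.922, -0.002], [0.922, 0.388, 0.002], [0.002, -0.001, -1.0]]
wrist_force: [-8.1, 2.5, 13.8]
opening: 0.551
grip_force: 41.4
```

Run:
```python
from bench import robot
s=robot.get_state();print(s["tool_rot"].round(3).tolist(),s["torque"],s["wrist_force"],s["grip_force"],s["joint_positions"].round(1))
```

```text
[[-0.388, 0.922, -0.002], [0.922, 0.388, 0.002], [0.002, -0.001, -1.0]] [ 0.64585977  1.59529152 -0.08578528] [-8.08859096  2.489775   13.82365648] 41.40683591365814 [  0.5  37.4  32.9 106.3 -28.1  44.7  71.4]
```

Call:
step_arm:
  commands:
    - [0,0,0,0,0,-5,40]
    - [0,0,0,0,0,-5,40]
    - [0,0,0,0,0,0,40]
    - [0,0,0,0,0,0,40]

```text
clock: 7.4
tool_pos: [0.5307, -0.2814, 0.0583]
tool_rot: [[-0.54, 0.842, 0.002], [0.842, 0.54, -0.004], [-0.005, -0.001, -1.0]]
wrist_force: [-0.5, -6.4, 2.1]
opening: 0.549
grip_force: 42.1
```

Run:
```python
from bench import robot
s=robot.get_state();print(s["torque"],s["wrist_force"],s["tool_rot"][:,0])
```

```text
[-1.66694413  0.11206529 -0.30880635] [-0.4581649  -6.44606176  2.06125806] [-0.53952634  0.84195605 -0.00461944]
```

Call:
step_arm:
  commands:
    - [0,0,0,0,0,0,85]
    - [0,0,0,0,0,0,85]
    - [0,0,0,0,0,0,85]
    - [0,0,0,0,0,0,85]
    - [0,0,-15,0,0,0,85]
    - [0,0,-30,0,0,0,85]
    - [0,0,-40,0,0,0,85]
    - [0,0,-40,0,0,0,85]
    - [0,0,-40,0,0,0,85]
    - [0,0,-15,0,0,0,85]

```text
clock: 8.65
tool_pos: [0.5313, -0.279, 0.2407]
tool_rot: [[-0.542, 0.841, 0.004], [0.841, 0.542, -0.001], [-0.003, 0.003, -1.0]]
wrist_force: [-0.3, -0.2, -0.3]
opening: 0.996
grip_force: 0.0
```

Run:
```python
from bench import robot
from h import *
p,d,K,R,t=grab(robot,"wrist","w2");s=robot.get_state();print(s["clock"],s["tool_pos"],s["tool_rot"].round(3).tolist(),s["joint_positions"].round(1))
# rectify the lid-top plane of both pictures to world axes (x right, y up), lid centre (.530,-.278,.0724)
g=np.linspace(-.03,.03,300);X,Y=np.meshgrid(g,-g);P=np.stack([X+.53,Y-.278,0*X+.0724],-1).reshape(-1,3)
o=[]
for n in("w1","w2"):
    q=load(n);uv=proj(P,*q[2:]).reshape(300,300,2).astype(np.float32)
    o.append(cv2.remap(q[0],uv,None,cv2.INTER_CUBIC))
cv2.imwrite("pics/lid2.png",np.hstack(o)[:,:,::-1])
```

```text
8.7 [ 0.53164635 -0.2789611   0.24125134] [[-0.542, 0.841, 0.005], [0.841, 0.542, -0.002], [-0.004, 0.003, -1.0]] [ -3.5  25.   37.7  96.  -16.7  64.4  71.7]
```

View pics/lid2.png

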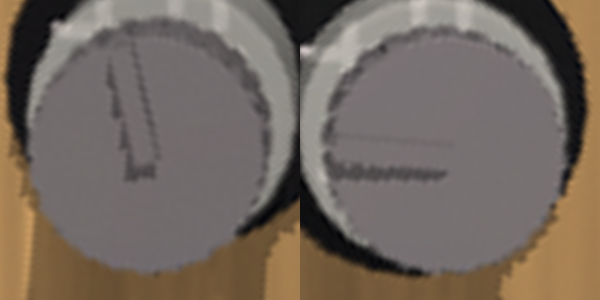

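The picture compares the lid before (left) and after (right). The rib turned from about 102° to 176°, so the lid is at roughly 1.3 to 1.5 rad, and the torque rise also suggests it reached the stop. Next is the base.

Call:
step_arm:
  commands:
    - [0,0,0,0,0,9.7,85]
    - [0,0,0,0,0,9.7,85]
    - [0,0,0,0,0,9.7,85]
    - [0,0,0,0,0,9.7,85]
    - [40,-4,0,0,0,0,85]
    - [40,-4,0,0,0,0,85]
    - [40,-4,0,0,0,0,85]
    - [40,-4,0,0,0,0,85]
    - [0,0,0,0,0,0,85]
    - [0,0,0,0,0,0,85]

```text
clock: 9.95
tool_pos: [0.531, -0.1178, 0.2369]
tool_rot: [[0.104, 0.995, -0.001], [0.995, -0.104, -0.0], [-0.001, -0.001, -1.0]]
wrist_force: [1.0, -0.1, -0.2]
opening: 0.998
grip_force: 0.0
```

Run:
```python
from bench import robot
from h import *
p,d,K,R,t=grab(robot,"wrist","w3");s=robot.get_state();print(s["clock"],s["tool_pos"],s["tool_rot"].round(3).tolist(),s["joint_positions"].round(1))
cv2.imwrite("pics/w3.png",cv2.resize(p[:,:,::-1],(800,600)))
W=cloud(d,K,R,t);hsv=cv2.cvtColor(p,cv2.COLOR_RGB2HSV)
m=(abs(W[...,0]-.53)<.2)&(abs(W[...,1]+.03)<.14)
pl=m&(W[...,2]>.004)&(W[...,2]<.016)&(hsv[...,1]<50)&(hsv[...,2]>110)
n,l,st,_=cv2.connectedComponentsWithStats(pl.astype(np.uint8));k=1+st[1:,4].argmax();q=W[l==k];print("plate",rect(q[:,:2]),np.median(q[:,2]))
b=m&(W[...,2]>.035)&(W[...,2]<.058);q=W[b];print("stop+block",rect(q[:,:2]),np.median(q[:,2]))
```

```text
10.0 [ 0.53102516 -0.11841554  0.23708815] [[0.106, 0.994, -0.0], [0.994, -0.106, -0.001], [-0.001, -0.0, -1.0]] [-29.2  21.9  49.5 104.4 -18.7  62.3  21. ]
plate (array([540.7, -42.5]), 238.7, 119.3, 17.1) 0.009344128104700918
stop+block (array([616.2, -19.3]), 89.9, 68.6, 106.9) 0.04637981019785659
```

View pics/w3.png

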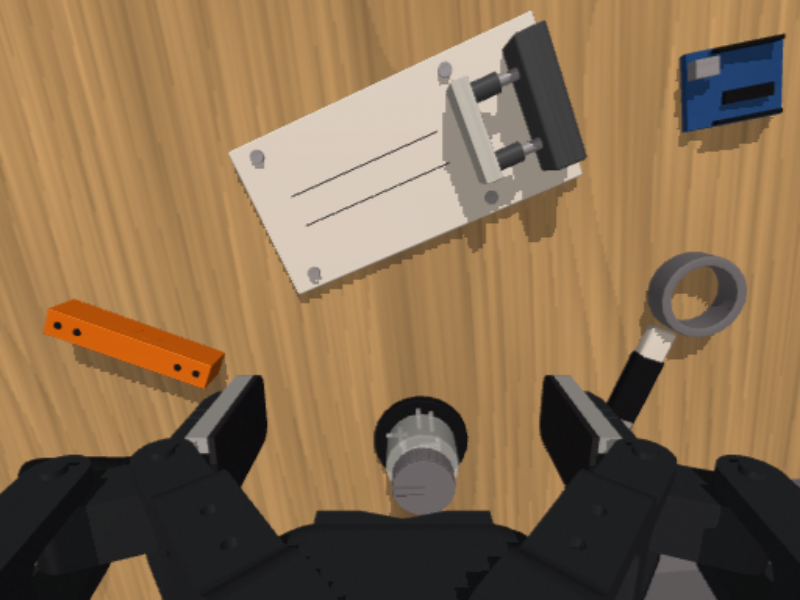

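The base runs across the centre. The two lines go from about (292,197) and (306,225) to (437,131) and (449,163). The stop plate is at about (472,130), with its face looking to the lower left.

Run:
```python
from h import *
s0=np.array([.6028,-.0234])
for n in("w3","top0"):
    p,d,K,R,t=load(n);a=np.radians(17.1);ex=np.array([np.cos(a),np.sin(a)]);ey=np.array([-ex[1],ex[0]])
    g=np.arange(-.15,-.02,.0005);h=np.arange(-.025,.025,.0002)
    G,H=np.meshgrid(g,h,indexing="ij");P=np.c_[(s0+G.reshape(-1,1)*ex+H.reshape(-1,1)*ey),np.full(G.size,.0093)]
    uv=proj(P,K,R,t).reshape(*G.shape,2).astype(np.float32)
    im=cv2.remap(cv2.cvtColor(p,cv2.COLOR_RGB2GRAY),uv,None,cv2.INTER_CUBIC).astype(float)
    r=g<-.03
    for lo,hi in((-.02,-.004),(.004,.02)):
        c=(h>lo)&(h<hi);sub=im[r][:,c];w=np.clip(np.median(sub,1,keepdims=True)-25-sub,0,None)
        ok=w.sum(1)>30;y=(w*h[c]).sum(1)/np.maximum(w.sum(1),1);f=np.polyfit(g[r][ok],y[ok],1)
        print(n,"line",ok.sum(),"slope deg",np.degrees(f[0]).round(2),"y at -0.07 mm",(np.polyval(f,-.07)*1e3).round(2))
    W=cloud(d,K,R,t);q=W[...,:2]-s0;gx=q@ex;gy=q@ey;z=W[...,2]
    m=(z>.038)&(z<.050)&(abs(gy)<.033)&(gx<.02)&(gx>-.02)
    print("stop top: x range mm",np.percentile(gx[m],[1,50,99])*1e3,"z",np.median(z[m]))
    f=[ (gx[m&(abs(gy-c)<.004)]).min() for c in(-.025,-.01,.01,.025)];print("front edge x at y",np.round(np.array(f)*1e3,1), "y ext",[ (gy[(z>.038)&(z<.05)&(gx<.012)&(gx>-.02)&(abs(gy)<.06)]*1e3).min().round(1),(gy[(z>.038)&(z<.05)&(gx<.012)&(gx>-.02)&(abs(gy)<.06)]*1e3).max().round(1)])
```

```text
w3 line 231 slope deg -0.05 y at -0.07 mm -12.09
w3 line 237 slope deg -0.43 y at -0.07 mm 11.65
stop top: x range mm [-19.93230892 -14.19296779   6.8304139 ] z 0.045232351615747936
front edge x at y [-20.  -20.  -19.9 -20. ] y ext [np.float64(-35.0), np.float64(35.1)]Traceback (most recent call last):
  File "<stdin>", line 12, in <module>
    raise TypeError("expected non-empty vector for x")
TypeError: expected non-empty vector for x
```

Run:
```python
from h import *
s0=np.array([.6028,-.0234]);a=np.radians(16.9);ex=np.array([np.cos(a),np.sin(a)]);ey=np.array([-ex[1],ex[0]])
for n in("w3","top0","scene0"):
    p,d,K,R,t=load(n);W=cloud(d,K,R,t);q=W[...,:2]-s0;gx=q@ex*1e3;gy=q@ey*1e3;z=W[...,2]*1e3
    m=(abs(gy)<30)&(gx>-60)&(gx<80)&(z>20)
    for x in range(-40,70,5):
        k=m&(gx>=x)&(gx<x+5)
        if k.sum(): print(n,x,k.sum(),np.percentile(z[k],[5,50,95]).round(1),end=" | ")
    print()
    for y in(-45,0,45):
        k=(abs(gy-y)<4)&(z>5)&(z<14)&(abs(gx)<260);hs=cv2.cvtColor(p,cv2.COLOR_RGB2HSV)[...,1]<50;k&=hs
        print("plate x-extent at y",y,gx[k].min().round(1),gx[k].max().round(1))
```

```text
w3 -25 51 [21.3 32.3 45.6] | w3 -20 445 [24.2 44.8 46.3] | w3 -15 294 [44.1 45.3 46.6] | w3 -10 149 [35.6 45.1 46.5] | w3 -5 123 [33.1 36.2 37.9] | w3 0 130 [32.7 36.2 38.2] | w3 5 122 [33.2 36.3 38.3] | w3 10 82 [32.5 34.9 37.8] | w3 15 76 [31.3 33.6 35.3] | w3 20 73 [31.3 33.5 35. ] | w3 25 655 [23.2 42.9 48.1] | w3 30 316 [45.9 47.4 48.6] | w3 35 312 [45.9 47.4 48.7] | w3 40 325 [46.1 47.3 48.7] | w3 45 149 [45.8 47.  48.2] | 
plate x-extent at y -45 -184.1 184.7
plate x-extent at y 0 -184.0 26.4
plate x-extent at y 45 -184.3 34.4
top0 -25 1 [51.1 51.1 51.1] | top0 -20 86 [22.4 43.5 48.8] | top0 -15 49 [43.1 45.9 48.9] | top0 -10 29 [40.  45.7 47.8] | top0 -5 22 [34.1 36.5 39.5] | top0 0 21 [33.3 36.8 39.6] | top0 5 22 [32.5 36.7 39.1] | top0 10 15 [32.3 35.2 39.4] | top0 15 12 [29.9 34.1 37.4] | top0 20 13 [31.1 33.3 36.1] | top0 25 85 [24.2 42.4 48.8] | top0 30 51 [45.1 47.8 51. ] | top0 35 44 [45.7 47.4 50.7] | top0 40 48 [45.2 47.7 51. ] | top0 45 30 [44.6 47.2 50.2] | 
plate x-extent at y -45 -183.9 206.5
plate x-extent at y 0 -183.6 27.8
plate x-extent at y 45 -184.0 51.3
scene0 -25 1 [42. 42. 42.] | scene0 -20 26 [41.7 43.4 45. ] | scene0 -15 41 [42.4 44.1 46.2] | scene0 -10 144 [22.5 36.6 45.1] | scene0 -5 23 [30.4 34.2 36.9] | scene0 0 21 [31.7 34.5 36.7] | scene0 5 18 [27.3 34.5 36.4] | scene0 10 27 [27.7 33.4 35.6] | scene0 15 4 [30.4 33.  33.7] | scene0 25 19 [44.4 45.6 46.8] | scene0 30 46 [44.2 46.  47.8] | scene0 35 42 [44.5 46.1 47.7] | scene0 40 50 [44.4 45.7 48. ] | scene0 45 186 [21.6 37.2 47.2] | scene0 50 25 [21.4 29.8 39.1] | 
plate x-extent at y -45 -181.5 168.9
plate x-extent at y 0 -179.9 56.8
plate x-extent at y 45 -180.1 55.9
```

The stop face is measured at about 165 mm from the near edge of the base, not 185. I go by the measurement: three views agree that the face is at (0.5837,-0.0297) with a heading of 16.9°. Next is the bar.

Call:
step_arm:
  commands:
    - [42,-15,0,0,0,0,85]
    - [42,-15,0,0,0,0,85]
    - [42,-15,0,0,0,0,85]
    - [42,-15,0,0,0,0,85]
    - [42,-15,0,0,0,0,85]
    - [42,-15,0,0,0,0,85]
    - [42,-15,0,0,0,0,85]
    - [42,-15,0,0,0,0,85]
    - [0,0,0,0,0,0,85]
    - [0,0,0,0,0,0,85]

```text
clock: 11.25
tool_pos: [0.4478, 0.2278, 0.2373]
tool_rot: [[0.106, 0.994, 0.0], [0.994, -0.106, -0.001], [-0.001, 0.0, -1.0]]
wrist_force: [0.7, 0.0, -0.6]
opening: 0.997
grip_force: 0.0
```

Run:
```python
from bench import robot
from h import *
p,d,K,R,t=grab(robot,"wrist","w4");s=robot.get_state();print(s["clock"],s["tool_pos"],s["tool_rot"].round(3).tolist(),s["joint_positions"].round(1))
cv2.imwrite("pics/w4.png",cv2.resize(p[:,:,::-1],(640,480)))
W=cloud(d,K,R,t);hsv=cv2.cvtColor(p,cv2.COLOR_RGB2HSV)
m=(abs(W[...,0]-.451)<.06)&(abs(W[...,1]-.298)<.1)&(W[...,2]>.024)&(W[...,2]<.038)&(hsv[...,1]<90)
q=W[m];print(len(q),rect(q[:,:2]),q.mean(0),np.median(q[:,2]))
T=s["tool_rot"];c=np.array(rect(q[:,:2])[0])/1e3;print("tool shift mm",T.T@(np.r_[c,.013]-s["tool_pos"])*1e3,"x angle",np.degrees(np.arctan2(T[1,0],T[0,0])))
```

```text
11.3 [0.44788465 0.2274697  0.23733628] [[0.107, 0.994, 0.0], [0.994, -0.107, -0.001], [-0.001, 0.0, -1.0]] [-70.1  16.3  47.2 109.7 -13.8  59.7 -23.1]
2419 (array([450.3, 298.7]), 129.3, 22.1, 84.0) [0.45055636 0.30248913 0.03032324] 0.03035469868366449
tool shift mm [ 71.20162875  -5.30941952 224.29555544] x angle 83.84675400568605
```

View pics/w4.png

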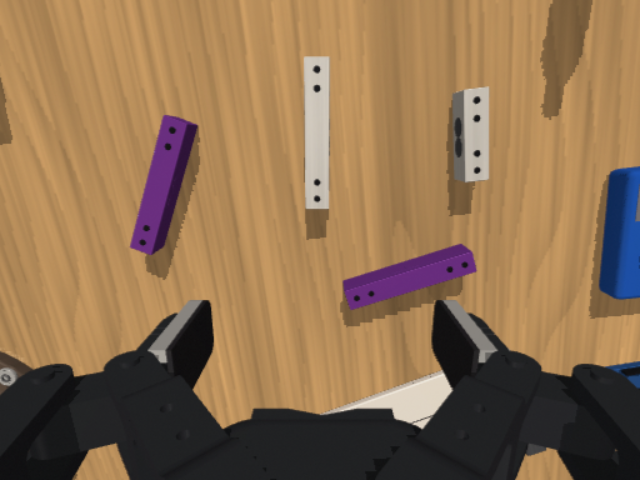

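The bare long bar is at about (317,132) in the wrist view, clear of the purple look-alikes, with room for the fingers.

Call:
step_arm:
  commands:
    - [24,-2,30,0,0,0,85]
    - [24,-2,30,0,0,0,85]
    - [23,-1,30,0,0,0,85]
    - [0,0,35,0,0,0,85]
    - [0,0,35,0,0,0,85]
    - [0,0,25,0,0,0,85]
    - [0,0,20,0,0,0,85]
    - [0,0,10,0,0,0,85]
    - [0,0,8,0,0,0,85]
    - [0,0,0,0,0,0,85]
  grip_force: 70

```text
clock: 12.55
tool_pos: [0.4498, 0.3002, 0.0144]
tool_rot: [[0.105, 0.994, 0.0], [0.994, -0.105, -0.0], [-0.0, 0.0, -1.0]]
wrist_force: [-0.9, -0.1, 0.1]
opening: 0.996
grip_force: 0.0
```

Call:
step_arm:
  commands:
    - [0,0,0,0,0,0,15]
    - [0,0,0,0,0,0,15]
    - [0,0,0,0,0,0,15]
    - [0,0,0,0,0,0,15]
    - [0,0,0,0,0,0,15]
    - [0,0,0,0,0,0,15]
    - [0,0,0,0,0,0,15]
    - [0,0,0,0,0,0,15]
  grip_force: 70

```text
clock: 13.55
tool_pos: [0.4499, 0.3008, 0.0148]
tool_rot: [[0.104, 0.995, 0.001], [0.995, -0.104, 0.001], [0.001, 0.001, -1.0]]
wrist_force: [-0.7, -0.8, 5.6]
opening: 0.242
grip_force: 69.3
```

Call:
step_arm:
  commands:
    - [0,0,-15,0,0,0,15]
    - [0,0,-40,0,0,0,15]
    - [-43,12,-45,0,0,0,15]
    - [-43,12,0,0,0,0,15]
    - [-43,12,0,0,0,0,15]
    - [-43,12,0,0,0,0,15]
    - [-43,12,0,0,0,0,15]
    - [-43,12,0,0,0,0,15]
    - [-43,12,0,0,0,0,15]
    - [-43,12,0,0,0,0,15]

```text
clock: 14.8
tool_pos: [0.5089, -0.0524, 0.1144]
tool_rot: [[0.104, 0.995, 0.0], [0.995, -0.104, 0.0], [0.0, 0.0, -1.0]]
wrist_force: [0.3, 0.6, -3.4]
opening: 0.242
grip_force: 69.1
```

Call:
step_arm:
  commands:
    - [0,0,0,0,0,8,15]
    - [0,0,0,0,0,8,15]
    - [0,0,0,0,0,8,15]
    - [0,0,0,0,0,8,15]
    - [0,0,0,0,0,8,15]
    - [0,0,0,0,0,9,15]
    - [0,0,0,0,0,9,15]
    - [0,0,0,0,0,9,15]
    - [0,0,0,0,0,0,15]
    - [0,0,0,0,0,0,15]

```text
clock: 16.05
tool_pos: [0.509, -0.0509, 0.114]
tool_rot: [[0.955, 0.296, 0.0], [0.296, -0.955, 0.0], [0.0, -0.0, -1.0]]
wrist_force: [-0.3, -0.2, -2.9]
opening: 0.243
grip_force: 69.0
```

```bash
cat > bar.py <<'E'
from bench import robot
from h import *
import sys
s=robot.get_state();p,d,K,R,t=grab(robot,"wrist",sys.argv[1]);T=s["tool_rot"]
a=np.radians(16.9);u=np.array([np.cos(a),np.sin(a)]);v=np.array([-u[1],u[0]]);F=np.array([.5837,-.0297])
tp=s["tool_pos"];print(s["clock"],tp.round(4),"tool in stop frame mm",((tp[:2]-F)@u*1e3).round(1),((tp[:2]-F)@v*1e3).round(1),"xang",np.degrees(np.arctan2(T[1,0],T[0,0])).round(2),"tilt",T[:2,2].round(4),s["joint_positions"].round(1),"F along",(s["wrist_force"][:2]@u).round(2),s["wrist_force"].round(2),s["opening"])
for n,f in(("wrist",(p,d,K,R,t)),("top",grab(robot,"top",sys.argv[1]+"t"))):
    p,d,K,R,t=f;W=cloud(d,K,R,t);q=W[...,:2]-F;gx=q@u*1e3;gy=q@v*1e3;z=W[...,2]*1e3
    m=(abs(gx-(tp[:2]-F)@u*1e3)<85)&(abs(gy)<25)&(abs(z-(tp[2]*1e3+15))<6)&(gx<float(sys.argv[2]))&(cv2.cvtColor(p,cv2.COLOR_RGB2HSV)[...,1]<70)&(p.max(-1)>90)
    if m.sum()>20:
        print(n,m.sum(),rect(np.c_[gx[m],gy[m]]/1e3),"front",np.percentile(gx[m],99).round(1),"ztop",np.median(z[m]).round(1),"slope z/x deg",np.degrees(np.polyfit(gx[m],z[m],1)[0]).round(2))
        for x0 in range(-160,20,10):
            k=m&(abs(gx-x0)<5)
            if k.sum()>8: print((x0,gy[k].min().round(1),gy[k].max().round(1)),end=" ")
        print()
    k=(abs(gy)<30)&(z>40)&(z<50)&(gx>-5)&(gx<35);print(n,"stop front",np.percentile(gx[k],2).round(1))
cv2.imwrite("pics/%s.png"%sys.argv[1],cv2.resize(load(sys.argv[1])[0][:,:,::-1],(640,480)))
E
python3 bar.py w5 10
```

```text
16.05 [ 0.509  -0.0509  0.114 ] tool in stop frame mm -77.7 1.5 xang 17.22 tilt [0.     0.0002] [-40.6  33.6  58.6 117.2 -37.9  50.4 -33.2] F along -0.3 [-0.26 -0.2  -2.92] 0.24284284453174282
wrist 9981 (array([-62.5,  -0.4]), 96.5, 39.6, 7.9) front -16.1 ztop 129.4 slope z/x deg -0.06
(-110, np.float64(-8.6), np.float64(13.1)) (-100, np.float64(-8.5), np.float64(13.0)) (-90, np.float64(-8.2), np.float64(12.8)) (-80, np.float64(-7.9), np.float64(12.6)) (-70, np.float64(-21.5), np.float64(19.0)) (-60, np.float64(-8.4), np.float64(13.5)) (-50, np.float64(-8.5), np.float64(13.6)) (-40, np.float64(-8.3), np.float64(13.6)) (-30, np.float64(-8.4), np.float64(13.6)) (-20, np.float64(-8.3), np.float64(13.8)) 
wrist stop front 0.5Traceback (most recent call last):
  File "bar.py", line 16, in <module>
    k=(abs(gy)<30)&(z>40)&(z<50)&(gx>-5)&(gx<35);print(n,"stop front",np.percentile(gx[k],2).round(1))
                                                                      ~~~~~~~~~~~~~^^^^^^^^^
    return _quantile_unchecked(
        a, q, axis, out, overwrite_input, method, keepdims, weights)
    return _ureduce(a,
                    func=_quantile_ureduce_func,
    ...<5 lines>...
                    overwrite_input=overwrite_input,
                    method=method)
    r = func(a, **kwargs)
    result = _quantile(arr,
                       quantiles=q,
    ...<2 lines>...
                       out=out,
                       weights=wgt)
    slices_having_nans = np.isnan(arr[-1, ...])
                                  ~~~^^^^^^^^^
IndexError: index -1 is out of bounds for axis 0 with size 0
```

Call:
step_arm:
  commands:
    - [0,2,20,0,0,0,15]
    - [0,0,25,0,0,0,15]
    - [0,0,20,0,0,0,15]
    - [0,0,12,0,0,0,15]
    - [0,0,6,0,0,0,15]
    - [0,0,3,0,0,0,15]
    - [0,0,2,0,0,0,15]
    - [0,0,1,0,0,0,15]
    - [0,0,0,0,0,0,15]
    - [0,0,0,0,0,0,15]

```text
clock: 17.4
tool_pos: [0.5098, -0.0529, 0.0249]
tool_rot: [[0.956, 0.293, 0.0], [0.293, -0.956, 0.0], [0.0, 0.0, -1.0]]
wrist_force: [-1.2, -0.4, -2.2]
opening: 0.239
grip_force: 69.0
```

```bash
sed -i 's/^    k=(abs(gy)<30)\(.*\);print/    k=(abs(gy)<30)\1\n    if k.sum()>5: print/' bar.py; python3 bar.py w6 -5
```

```text
17.4 [ 0.5098 -0.0529  0.0249] tool in stop frame mm -77.5 -0.7 xang 17.02 tilt [0.0004 0.0001] [-33.4  40.4  48.8 120.4 -47.9  41.1 -25.6] F along -1.28 [-1.2  -0.45 -2.18] 0.2388054532887672
wrist 9964 (array([-62.5,   3. ]), 96.6, 39.8, 172.1) front -15.8 ztop 40.4 slope z/x deg -0.05
(-110, np.float64(-10.6), np.float64(11.0)) (-100, np.float64(-10.5), np.float64(11.3)) (-90, np.float64(-10.3), np.float64(11.2)) (-80, np.float64(-10.1), np.float64(10.5)) (-70, np.float64(-16.5), np.float64(24.2)) (-60, np.float64(-10.6), np.float64(11.4)) (-50, np.float64(-10.7), np.float64(11.3)) (-40, np.float64(-10.5), np.float64(11.3)) (-30, np.float64(-10.6), np.float64(11.4)) (-20, np.float64(-10.4), np.float64(11.4)) 
wrist stop front 0.4
top 51 (array([-139.2,   -0.8]), 23.9, 14.5, 112.6) front -128.8 ztop 40.8 slope z/x deg -6.66
(-140, np.float64(-10.3), np.float64(10.9)) (-130, np.float64(-9.9), np.float64(5.6))
```

View pics/w6.png

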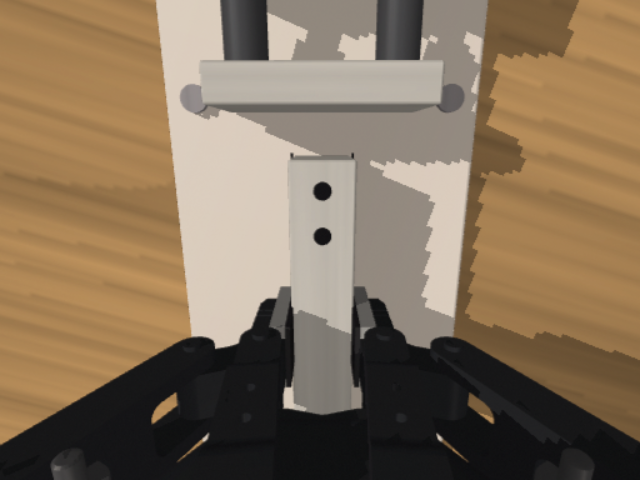

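The bar lies between the lines, its front end at about (322,157), square to the stop face at about y=107. The gap is about 16 mm, and the bar is about 1 mm above the base.

Call:
step_arm:
  commands:
    - [0,0,1,0,0,0,15]
    - [3,0,0,0,0,0,15]
    - [3,0,0,0,0,0,15]
    - [2,0,0,0,0,0,15]
    - [2,0,0,0,0,0,15]
    - [1,0,0,0,0,0,15]
    - [1,0,0,0,0,0,15]
    - [0,0,0,0,0,0,15]

```text
clock: 18.5
tool_pos: [0.5211, -0.0496, 0.0238]
tool_rot: [[0.956, 0.292, -0.0], [0.292, -0.956, -0.0], [-0.0, 0.0, -1.0]]
wrist_force: [-3.8, -0.8, 5.4]
opening: 0.245
grip_force: 70.0
```

Call:
step_arm:
  commands:
    - [1,0,0,0,0,0,15]
    - [1,0,0,0,0,0,15]
    - [1,0,0,0,0,0,15]
    - [1,0,0,0,0,0,15]
    - [1,0,0,0,0,0,15]
    - [1,0,0,0,0,0,15]
    - [1,0,0,0,0,0,15]
    - [1,0,0,0,0,0,15]
    - [0,0,0,0,0,0,15]
    - [0,0,0,0,0,0,15]

```text
clock: 19.75
tool_pos: [0.526, -0.0482, 0.0238]
tool_rot: [[0.957, 0.291, -0.004], [0.291, -0.957, 0.0], [-0.004, -0.001, -1.0]]
wrist_force: [-13.6, -1.7, 16.2]
opening: 0.239
grip_force: 71.6
```

```bash
python3 bar.py w7 1
```

```text
19.75 [ 0.526  -0.0482  0.0238] tool in stop frame mm -60.6 -0.9 xang 16.92 tilt [-0.004   0.0001] [-33.6  41.7  48.9 118.  -47.6  42.7 -27.1] F along -13.52 [-13.62  -1.68  16.23] 0.23880225532140797
wrist 9884 (array([-46. ,   2.9]), 96.4, 39.9, 172.1) front 0.4 ztop 39.3 slope z/x deg -0.02
(-90, np.float64(-10.9), np.float64(10.9)) (-80, np.float64(-10.6), np.float64(11.0)) (-70, np.float64(-10.4), np.float64(10.5)) (-60, np.float64(-10.5), np.float64(10.2)) (-50, np.float64(-16.8), np.float64(24.0)) (-40, np.float64(-10.7), np.float64(11.1)) (-30, np.float64(-11.0), np.float64(10.9)) (-20, np.float64(-10.9), np.float64(11.1)) (-10, np.float64(-10.9), np.float64(11.1)) (0, np.float64(-10.7), np.float64(11.0)) 
wrist stop front 1.4
top 95 (array([-115.6,   -0. ]), 25.6, 22.0, 0.8) front -103.7 ztop 40.0 slope z/x deg -0.89
(-130, np.float64(-9.4), np.float64(10.8)) (-120, np.float64(-10.9), np.float64(10.8)) (-110, np.float64(-10.9), np.float64(11.0))
```

Call:
step_arm:
  commands:
    - [0,0,-0.6,0,0,0,15]
    - [0,0,-0.6,0,0,0,15]
    - [0,0,0,0,0,0,15]
    - [0,0,0,0,0,0,15]

```text
clock: 20.35
tool_pos: [0.5273, -0.0475, 0.0242]
tool_rot: [[0.956, 0.292, -0.003], [0.292, -0.956, -0.001], [-0.003, -0.0, -1.0]]
wrist_force: [-4.4, -3.2, -3.4]
opening: 0.243
grip_force: 68.9
```

```bash
python3 bar.py w8 6|grep -v '^('
```

```text
20.35 [ 0.5273 -0.0475  0.0242] tool in stop frame mm -59.1 -0.7 xang 16.98 tilt [-0.0026 -0.0007] [-33.7  41.7  48.9 117.9 -47.6  42.7 -27.2] F along -5.11 [-4.36 -3.25 -3.37] 0.24309445948048472
wrist 10350 (array([-43.6,  -0. ]), 98.9, 49.9, 0.1) front 5.1 ztop 39.6 slope z/x deg 0.52
wrist stop front -1.2
top 93 (array([-1.138e+02,  1.000e-01]), 26.1, 22.2, 2.1) front -102.1 ztop 40.1 slope z/x deg -1.78
```

Call:
step_arm:
  commands:
    - [1,0,0,0,0,0,15]
    - [1,0,0,0,0,0,15]
    - [1,0,0,0,0,0,15]
    - [1,0,0,0,0,0,15]
    - [1,0,0,0,0,0,15]
    - [1,0,0,0,0,0,15]
    - [1,0,0,0,0,0,15]
    - [0,0,0,0,0,0,15]
    - [0,0,0,0,0,0,15]

```text
clock: 21.58
tool_pos: [0.5333, -0.0457, 0.0241]
tool_rot: [[0.957, 0.292, -0.004], [0.292, -0.957, -0.001], [-0.004, -0.0, -1.0]]
wrist_force: [-7.4, -3.5, -1.6]
opening: 0.243
grip_force: 69.2
```

```bash
sed -i 's/gx>-5)&(gx<35)/gx>-5)\&(gx<18)\&(abs(gy)>14)/' bar.py; python3 bar.py w9 5|grep -v '^('; sed -n 1,1p /dev/null
python3 - <<'E'
from h import *
a=np.radians(16.9);u=np.array([np.cos(a),np.sin(a)]);v=np.array([-u[1],u[0]]);F=np.array([.5837,-.0297])
for n in("w6","w8","w9"):
    p,d,K,R,t=load(n);W=cloud(d,K,R,t);q=W[...,:2]-F;gx=q@u*1e3;gy=q@v*1e3;z=W[...,2]*1e3
    print(n,[np.percentile(gx[(gy*s>16)&(gy*s<32)&(z>44)&(z<50)&(gx>-5)&(gx<30)],[2,50,98]).round(1).tolist() for s in(1,-1)])
E
```

```text
21.575 [ 0.5333 -0.0457  0.0241] tool in stop frame mm -52.9 -0.7 xang 16.95 tilt [-0.0038 -0.0007] [-33.7  42.2  49.  117.1 -47.5  43.3 -27.8] F along -8.12 [-7.42 -3.51 -1.63] 0.2430385643525082
wrist 9367 (array([-39.9,   3.2]), 92.6, 40.0, 172.0) front 4.5 ztop 39.6 slope z/x deg -0.15
wrist stop front 9.2
top 105 (array([-105.5,    0. ]), 30.3, 22.2, 178.9) front -92.3 ztop 40.4 slope z/x deg -1.44
w6 [[0.5, 6.4, 12.0], [0.6, 6.4, 12.1]]
w8 [[2.9, 9.0, 14.6], [3.3, 9.1, 14.7]]
w9 [[9.2, 15.3, 20.9], [9.6, 15.3, 20.9]]
```

Call:
step_arm:
  commands:
    - [0.7,0,0,0,0,0,15]
    - [0.7,0,0,0,0,0,15]
    - [0.7,0,0,0,0,0,15]
    - [0.7,0,0,0,0,0,15]
    - [0.7,0,0,0,0,0,15]
    - [0,0,0,0,0,0,15]
    - [0,0,0,0,0,0,15]
    - [0,0,0,0,0,0,15]
    - [0,0,0,0,0,0,15]

```text
clock: 22.8
tool_pos: [0.5362, -0.0449, 0.0241]
tool_rot: [[0.957, 0.291, -0.004], [0.291, -0.957, -0.001], [-0.004, -0.001, -1.0]]
wrist_force: [-9.0, -3.7, -0.1]
opening: 0.245
grip_force: 69.3
```

Call:
step_arm:
  commands:
    - [0,0,0,0,0,0,15]
    - [0,0,0,0,0,0,15]
    - [0,0,0,0,0,0,15]
    - [0,0,0,0,0,0,15]
    - [0,0,0,0,0,0,15]
    - [0,0,0,0,0,0,15]
    - [0,0,0,0,0,0,15]
    - [0,0,0,0,0,0,15]
    - [0,0,0,0,0,0,15]
    - [0,0,0,0,0,0,15]

```text
clock: 24.05
tool_pos: [0.5362, -0.0449, 0.024]
tool_rot: [[0.957, 0.291, -0.004], [0.291, -0.957, -0.001], [-0.004, -0.001, -1.0]]
wrist_force: [-8.6, -3.2, -0.6]
opening: 0.242
grip_force: 69.3
```

```bash
python3 bar.py w10 8
python3 - <<'E'
from h import *
a=np.radians(16.9);u=np.array([np.cos(a),np.sin(a)]);v=np.array([-u[1],u[0]]);F=np.array([.5837,-.0297])
for n in("w10",):
    p,d,K,R,t=load(n);W=cloud(d,K,R,t);q=W[...,:2]-F;gx=q@u*1e3;gy=q@v*1e3;z=W[...,2]*1e3
    print(n,[np.percentile(gx[(gy*s>16)&(gy*s<32)&(z>44)&(z<50)&(gx>-5)&(gx<27)],[2,50,98]).round(1).tolist() for s in(1,-1)])
    m=(abs(gy)<9)&(gx>-40)&(gx<11)&(abs(z-39.5)<5);A=np.c_[gx[m],gy[m],np.ones(m.sum())];print("tilt deg",np.degrees(np.linalg.lstsq(A,z[m],rcond=None)[0][:2]))
E
```

```text
24.05 [ 0.5362 -0.0449  0.024 ] tool in stop frame mm -49.9 -0.7 xang 16.94 tilt [-0.0044 -0.0007] [-33.8  42.4  49.  116.6 -47.4  43.6 -28. ] F along -9.14 [-8.59 -3.18 -0.55] 0.2424625777033149
wrist 9348 (array([-36.9,   3.2]), 92.7, 40.1, 171.8) front 7.3 ztop 39.5 slope z/x deg -0.12
(-80, np.float64(-10.7), np.float64(11.0)) (-70, np.float64(-10.5), np.float64(11.3)) (-60, np.float64(-10.3), np.float64(10.6)) (-50, np.float64(-10.1), np.float64(10.4)) (-40, np.float64(-16.7), np.float64(24.4)) (-30, np.float64(-10.5), np.float64(11.4)) (-20, np.float64(-10.7), np.float64(11.2)) (-10, np.float64(-10.8), np.float64(11.3)) (0, np.float64(-10.7), np.float64(11.1)) (10, np.float64(-10.4), np.float64(11.3)) 
wrist stop front 12.2
top 112 (array([-102.4,    0.3]), 29.9, 22.2, 178.9) front -88.0 ztop 40.2 slope z/x deg -0.59
(-120, np.float64(-10.0), np.float64(10.0)) (-110, np.float64(-10.5), np.float64(11.2)) (-100, np.float64(-10.9), np.float64(11.4)) (-90, np.float64(-10.9), np.float64(11.0)) 
w10 [[12.2, 18.4, 23.9], [12.6, 18.4, 24.0]]
tilt deg [-0.01723857  0.05480656]
```

View pics/w10.png

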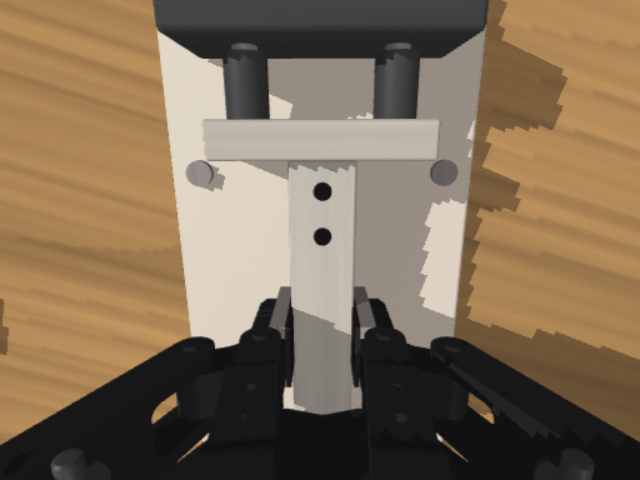

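The bar sits square against the stop at about (322,160), centred, and the stop is about 12 mm in. I hold a little longer, then hand in.

Call:
step_arm:
  commands:
    - [0,0,0,0,0,0,15]
    - [0,0,0,0,0,0,15]
    - [0,0,0,0,0,0,15]
    - [0,0,0,0,0,0,15]
    - [0,0,0,0,0,0,15]
    - [0,0,0,0,0,0,15]
    - [0,0,0,0,0,0,15]
    - [0,0,0,0,0,0,15]

```text
clock: 25.15
tool_pos: [0.5362, -0.0449, 0.0241]
tool_rot: [[0.957, 0.291, -0.004], [0.291, -0.957, -0.001], [-0.004, -0.001, -1.0]]
wrist_force: [-9.2, -3.6, 0.3]
opening: 0.244
grip_force: 69.3
```

```bash
python3 -c "
from bench import robot
print(robot.hand_in())"
```

```text
the job is handed in; nothing more can be done
None
```

I turned the jar lid counterclockwise to about its open stop (roughly 1.3–1.5 rad, estimated from its rib), then laid the long bar flat and centred on the base; it is still held against the sprung stop, about 12 mm in at 9–10 N, and the job is handed in (no verdict came back).

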